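# Draw the supply card from the relay card test jig and bed it in its transport tray

### The job

Take the power-supply card out of the test jig: draw the jig's slide bolt back clear of the card, then pull the card forward, flat on the base, until it is out from under the steel clips and the clear guard, and lift it off, leaving the bolt drawn for the next card. Turn it so that its notched corner matches the corner block of the grey tray's pocket and lay it gently in, flat on the pocket floor, without disturbing the relay base, the test terminal or the fuse puller.

Things in the scene. Friction and masses are not known exactly. Their poses are not given: they have to be found in the camera images.
- jig: Card test jig, fixed: black base plate 300 x 180 x 12 mm. Origin at bench level below the centre of the card when home; x points to the jig's back (away from the robot), y to its left, z up. Base spans x -175..125, y -90..90 mm, top z 12, where the card lies. A contact block (x 86) stops the card at the back. In front of the guard nothing stands on the base but card and bolt.
- jig_clips (a point): Middle, between the two sides, of the front ends of the 4 rigid Z-shaped steel clips (jig x 28, z 19.5). Clips: two a side at jig x 28-44 and 56-72 mm; they hook over the card's long edges, in to |y| 41 mm, undersides 2.5 mm above the card, uprights 3 mm beside it. Card (back edge at jig x 80 when home) must slide forward (-x) 55 mm or more before it can rise.
- jig_guard (a point): Middle of the lower front edge of the jig's clear plastic guard (jig x -28, z 74 mm). Upright front pane: |y| < 86, z 74-156; clear sides and top behind it. It hangs over the homed heatsink (top at z 62, front face at x -30): an upright gripper hits the pane, so reach under it leaning about 40 degrees back to the jig's front. Before rising over 40 mm the card must be 108 mm forward of home.
- bolt (a joint): Slide bolt of the jig, m: 0 shut, 0.055 fully drawn; slides along jig +y (left), rubs with about 3 N, stays where left. Flat steel bar 14 x 8 mm, top at z 21, centre line at jig x -93, just in front of the card's front edge; shut, its nose reaches in to jig y 20 mm, across the card's path; from 0.036 on it is clear.
- bolt_knob (a point): Centre of the upright brass knurled knob of the bolt: 18 mm diameter from 14 mm below to 15 mm above this point, thinner neck below. 44 mm above the bench, at jig x -93, y 78 + bolt travel; axes as the jig's. Low steel straps over the bar at jig y 96 and 142 mm rise 26 mm above the bench.
- card_heatsink (a point): Centre of the card's silver finned heatsink (60 card x, 34 card y, 45 mm high), over the card's centre and 27.5 mm above its underside. Grip it across the 34 mm; the board beside it is bare. Loose card, about 0.35 kg: green board on aluminium, 160 (x) x 100 (y) x 5 mm, axes as the jig's when home; other parts, up to 20 mm above the underside, only at card x -70..-49 and 47..69.
- card_notch (a point): Centre of the square notch 25 x 25 mm cut out of one corner of the card (front right corner when home), at card (-67.5, -37.5) mm, half-way through the 5 mm plate.
- tray: Grey moulded tray 220 (x) x 160 (y) mm, fixed. Origin: centre of its underside, z up. Pocket 170 x 110 mm in the middle, floor 6 mm, rim 18 mm above the bench, steeply sloping lead-in sides (180 x 120 mm at the rim). Card bedded: its centre over the tray's, its x and y along the tray's x and y, its underside at 6 mm, so heatsink centre at 33.5 mm.
- tray_key (a point): Where the centre of the card's notch lies when bedded: tray (-67.5, -37.5) mm, 8.5 mm up. A square block filling this corner of the pocket stands here, up to 16.5 mm above the bench, 6 mm clear of the notch. A card laid the wrong way round rides on it.
- relay_base: Bystander, loose: black plastic relay base 80 x 60 x 34 mm. Origin: centre of its underside. Leave it where it is.
- test_terminal: Bystander, loose: brass knurled test terminal on a black 60 x 60 mm foot, 56 mm high. Origin: centre of its underside. Leave it where it is.
- fuse_puller: Bystander, loose: red fuse puller like flat tongs, about 170 x 50 x 16 mm. Origin: centre of its underside. Leave it where it is.
- clip_strip: Bystander, fixed: wooden strip 300 x 60 mm with steel spring clips that hold two green boards on edge, 108 mm high. Origin: centre of its underside; x along the strip.
Things that resemble listed ones, but are neither listed nor needed, are in the scene too. What is meant by the part that bears card_heatsink is not blue, and is the smaller of those in its own colour.

How it is judged:
On the way, in this order (a step that is already met when the one before it is completed fails the run):
1. the bolt is drawn back clear of the card while the card is still home (value of joint bolt above 0.036 m and x of card_heatsink in the frame of jig above -0.02 m), for 0.1 s.
2. the card is slid forward on the base, out from under the clips (x of card_heatsink in the frame of jig below -0.052 m and z of card_heatsink in the frame of jig below 0.052 m), for 0.05 s.
3. the card is lifted clear of the jig (height (world z) of card_heatsink above 0.065 m and contact force between card and jig below 0.05 N), for 0.05 s.
At the end, for the whole second after the job is handed in: The card lies at rest flat on the pocket floor of the tray (centre within 7 mm along each side, level within 3 degrees, heatsink centre less than 36.5 mm over the bench) with its notch at the tray's corner block (within 10 mm), released; the jig's bolt is still drawn (at least 36 mm) (x of card_heatsink in the frame of tray between -0.007 and 0.007 m and y of card_heatsink in the frame of tray between -0.007 and 0.007 m and z of card_heatsink in the frame of tray below 0.0365 m and distance between card_notch and tray_key below 0.01 m and angle between card_heatsink's own z axis and vertical below 0.05 rad and linear speed of card below 0.02 m/s and value of joint bolt above 0.036 m); the robot touches nothing.
It fails at once if the relay base is disturbed (20 mm) (distance of relay_base from where it was at the start of the episode above 0.02 m).
It fails at once if the test terminal is disturbed (20 mm) (distance of test_terminal from where it was at the start of the episode above 0.02 m).
It fails at once if the fuse puller is disturbed (20 mm) (distance of fuse_puller from where it was at the start of the episode above 0.02 m).
It fails at once if the card is dropped or slammed into the tray (over 0.6 m/s just above the pocket) (horizontal distance between card_heatsink and tray below 0.05 m and z of card_heatsink in the frame of tray below 0.06 m and linear speed of card above 0.6 m/s).
It also fails if it takes over 72 s, if anything falls off the work surface, if the arm or the gripper's body presses on something with over 40 N, if the wrist force passes 120 N, or if a joint passes its speed limit or range.

### The arm

A 6-joint arm with a two-finger parallel gripper is mounted at the origin on the work surface. World frame = base frame: x ahead of the robot, y to its left, z up, the work surface at z = 0. Lengths are in m, angles in rad, forces in N, time in s.
With the tool pointing down it reaches from about 0.4 to 0.825 m from the base axis. Payload 7 kg.
Tool frame: the origin (TCP) lies midway between the tips of the shut fingers; the grasp point (between the pads) lies 19 mm behind it; z points along the fingers, x is the direction in which the jaws open and shut, and the axes are right-handed (so a half turn about z gives the same grasp; the last joint's range is limited). The gripper opens to 88 mm and grips with 3 to 60 N. Pads are 19 mm wide; open, the fingers measure 130 mm over their backs; the gripper's body (78 mm by 193 mm) begins 47 mm behind the grasp point.
Start: joints at [-1.054, 0.359, 0.012, 0, -1.224, -0.288], TCP at [0.153, -0.657, 0.227] pointing down, gripper open.
Joint ranges: [-3.07, 3.07], [-1.43, 2.12], [-1.02, 1.25], [-3.03, 1.67], [-3.05, -0], [-3.03, 3.03]. Speed limits (rad/s): [2.39, 2.39, 3.01, 3.14, 3.14, 3.14].

### API

Orientations are given as [roll, pitch, yaw] about the fixed x, y, z axes, in that order (R = Rz(yaw) Ry(pitch) Rx(roll)).
In Python, from station import arm, grab_frame, camera_params gives the robot as it stands.
- The arm moves only by the shell command python3 -m handwheel 'ROWS' [FORCE]. ROWS is JSON, a list that holds one entry, the list of rows, each a list of 5 numbers: the finger opening in m, from 0 to 0.0876, then the shift along the tool's x, y, z in m, then the turn about the tool's z in degrees. A call has 1 to 20 rows; each row is the pose to reach, as a shift and turn from the pose measured when the call began, along the tool's axes at that moment; what a row does not reach only later rows make up. A row lasts 1/12 s, in which the tool goes at most 41.7 mm and 7.16 degrees, less where a joint would pass 70% of its speed; a pose out of reach is approached as far as the arm can. A call with a gripper value outside its range is refused whole. The fingers move at their own pace and stop on an object; FORCE is the grip in N (left out, the last holds). Time passes only in rows, so rows that repeat a pose let the fingers close. It gives the time, the measured TCP pose, the force and the opening at its end, in the units of the state.
- arm.get_state(): the state, without advancing time (a new reading comes with each control period).
- grab_frame(name): name is "scene" or "top"; returns the picture (420x560x3 uint8, blue, green, red); there is no depth.
- camera_params(name): a dict with "intrinsics" (3x3 intrinsics, pixels), "k1" (the pictures are not rectified: a ray, as slopes to the right and down, at radius r is drawn at 1 + k1 r^2 times it, then the intrinsics apply), "R" (3x3) and "t" (3): a world point X has camera coordinates R X + t. Camera axes: x right, y down, z forward; pixel columns grow to the right and rows downward; lengths in m; the calibration is good to about 2 mm. A picture is of the moment at which its call begins. camera_params takes no time and is no camera call.
- arm.job_done(): hands the job in, once; it reports no verdict.
The state is a dict: "t": time; "q": joint angles; "qd": joint speeds; "joint_efforts": joint torques, N m; "eef_pos": TCP position; "ee_rot": TCP orientation; "force": force on the tool from outside, world axes, zero at the start; "moment": the same for the moment, N m; "width": finger opening in m.
Only numpy, scipy, OpenCV 4.12 (cv2) and the standard library are available. Lean on these libraries where they do the work, as an engineer would, in place of code of your own. Each camera call takes 0.05 s, during which the arm holds its last target.

## Working session

There is one attempt and no reset: what is moved stays moved. The work goes in short steps, Python scripts to look and compute and a shell command to move; the robot and the scene stay as the last step left them, time stands still between calls to the robot, and variables do not carry over. Pictures are saved under pics/ and viewed, and the job is handed in when it is done.

```bash
ls; mkdir -p pics
python3 - <<'E'
from station import arm, grab_frame, camera_params
import cv2
for n in ("scene","top"):
    cv2.imwrite(f"pics/{n}0.png",cv2.resize(grab_frame(n),(784,588),interpolation=cv2.INTER_CUBIC))
    p=camera_params(n);print(n,p)
print(arm.get_state())
E
```

```text
pics
scene {'intrinsics': array([[398.00803293,   0.        , 275.61975769],
       [  0.        , 398.00803293, 220.81094151],
       [  0.        ,   0.        ,   1.        ]]), 'k1': -0.02573088634583371, 'R': array([[-0.62681189,  0.77899212, -0.01667722],
       [ 0.56029518,  0.43575818, -0.70440338],
       [-0.54145745, -0.45087258, -0.70960394]]), 't': array([ 0.32371514, -0.23674836,  1.63662464])}
top {'intrinsics': array([[453.38707613,   0.        , 285.76689384],
       [  0.        , 453.38707613, 210.49391866],
       [  0.        ,   0.        ,   1.        ]]), 'k1': -0.020192413440094783, 'R': array([[-0.02957304, -0.99953507, -0.00742107],
       [-0.99563514,  0.03011353, -0.08833938],
       [ 0.08852178,  0.00477621, -0.99606279]]), 't': array([0.04197012, 0.51353078, 1.21948069])}
{'t': 0.1, 'q': array([-1.05390386e+00,  3.59321140e-01,  1.11879741e-02, -2.74297711e-04,
       -1.22407371e+00, -2.88107678e-01]), 'qd': array([-4.66178178e-06, -2.54457944e-03,  1.94343478e-03,  1.48626633e-03,
        1.02058531e-03,  9.48923174e-05]), 'joint_efforts': array([-2.87544397e-03, -5.84161735e+01,  2.93750525e+01,  7.01558679e+00,
        1.01311225e-02, -6.97946643e-05]), 'eef_pos': array([ 0.15297002, -0.65702317,  0.22573505]), 'ee_rot': array([-3.14143907e+00, -1.42568889e-03,  1.79948761e+00]), 'force': array([ 0.65640778,  0.70638159, -0.53492419]), 'moment': array([0.02718312, 0.00443734, 0.00307177]), 'width': 0.08743289452962741}
```

View pics/scene0.png

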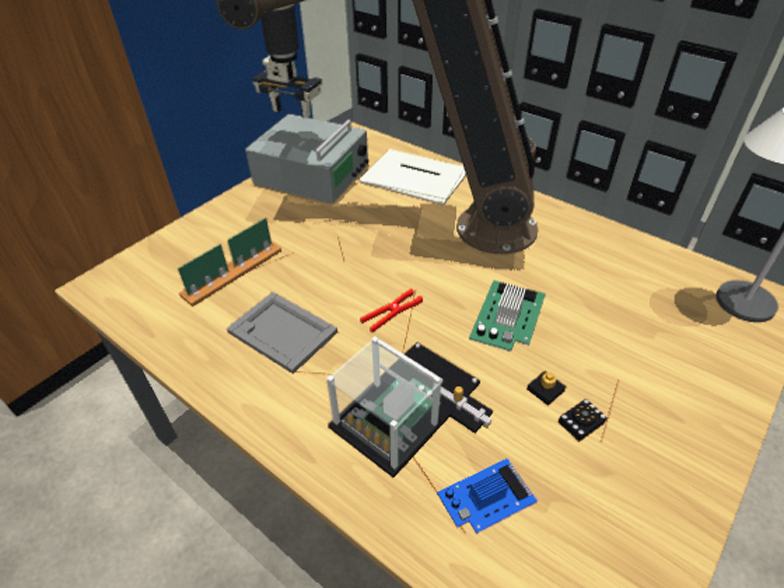

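View pics/top0.png

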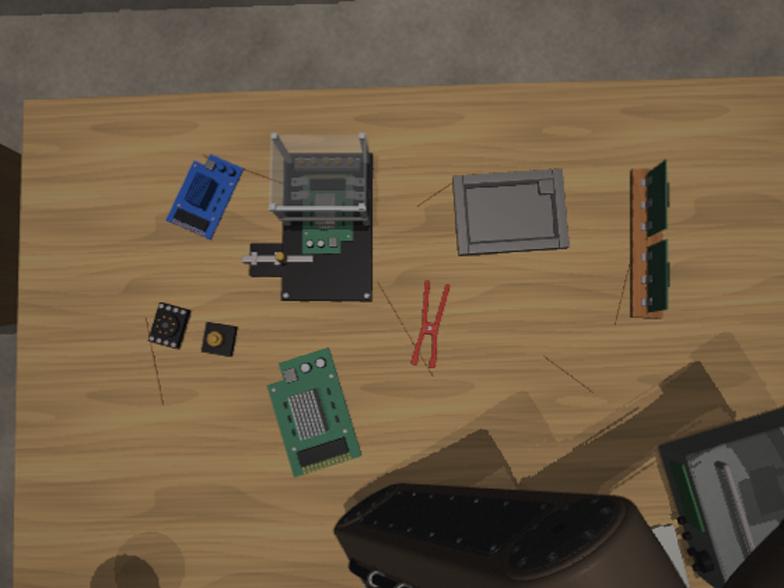

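The pictures show three cards. The green one in the jig is at top (325,208) of 784x588. A larger green loose one is at (308,412), and a blue one is at (204,192). The smaller green card, the one in the jig, is the one I want. The tray is at (510,212) and its corner block at (546,186). Next I'll take close crops.

```bash
cat > h.py <<'E'
import numpy as np, cv2
from station import arm, grab_frame, camera_params
from scipy.spatial.transform import Rotation as Ro
def P(n): return camera_params(n)
def proj(n,X):
    p=P(n);X=np.atleast_2d(X);c=X@p["R"].T+p["t"];s=c[:,:2]/c[:,2:];r2=(s**2).sum(1,keepdims=True)
    s=s*(1+p["k1"]*r2);K=p["intrinsics"];return s*[K[0,0],K[1,1]]+[K[0,2],K[1,2]]
def ray(n,uv,z):
    p=P(n);K=p["intrinsics"];d=(np.array(uv,float)-[K[0,2],K[1,2]])/[K[0,0],K[1,1]];s=d.copy()
    for _ in range(20): s=d/(1+p["k1"]*(s@s))
    w=p["R"].T@np.r_[s,1];o=-p["R"].T@p["t"];return o+w*(z-o[2])/w[2]
def fr(x,y,yaw,z=0):
    c,s=np.cos(yaw),np.sin(yaw);return lambda L:np.atleast_2d(L)@np.array([[c,s,0],[-s,c,0],[0,0,1]])+[x,y,z]
def crop(n,x0,y0,w,h,k,out,img=None):
    im=grab_frame(n) if img is None else img
    cv2.imwrite(out,cv2.resize(im[y0:y0+h,x0:x0+w],None,fx=k,fy=k,interpolation=cv2.INTER_CUBIC))
E
python3 - <<'E'
from h import *
im=grab_frame("top");cv2.imwrite("pics/top_raw.png",im);crop("top",165,85,130,140,4,"pics/jig_c.png",im);crop("top",310,110,110,85,6,"pics/tray_c.png",im)
im=grab_frame("scene");cv2.imwrite("pics/scene_raw.png",im);crop("scene",220,230,150,120,5,"pics/jig_s.png",im)
E
```

```text
(no output)
```

View pics/jig_c.png

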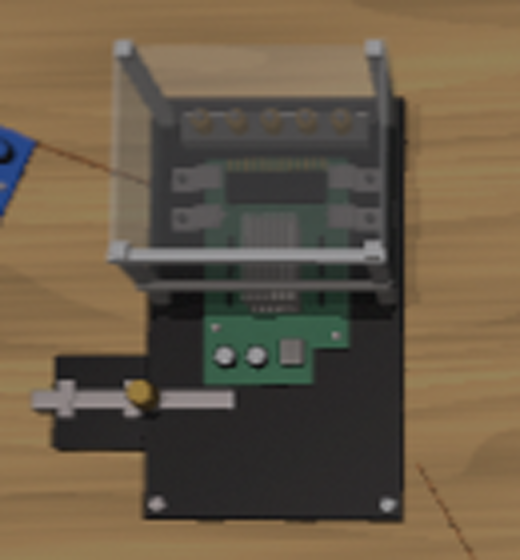

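View pics/tray_c.png

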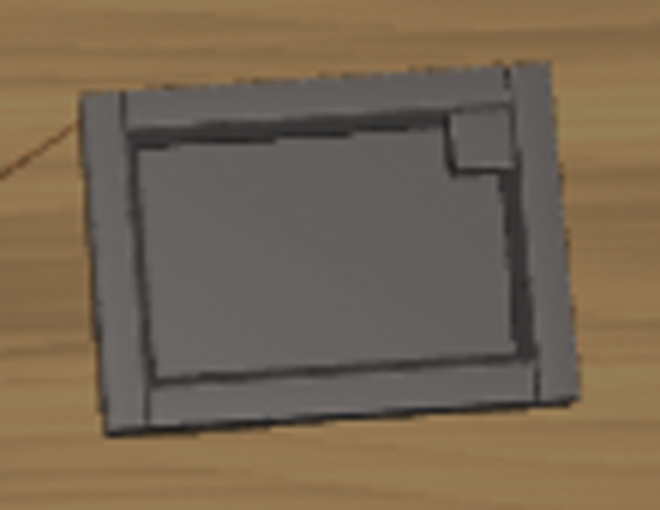

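View pics/jig_s.png

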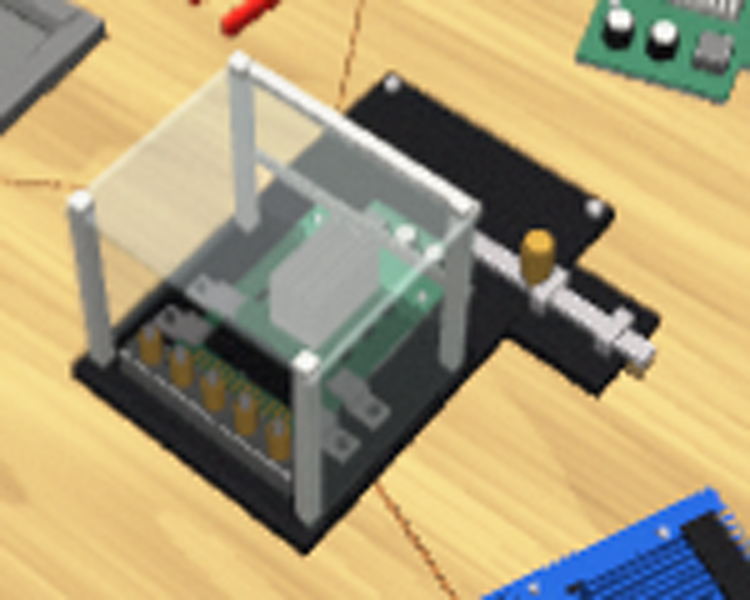

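```bash
cat > fit.py <<'E'
from h import *
from scipy.optimize import least_squares
def fp(c,k,o): return (np.array(c,float)+.5)/k-.5+np.array(o)
def fit(obs,L,x0):
    # obs: list of (cam, uv, local)
    def res(p):
        F=fr(*p); return np.concatenate([(proj(n,F(l))-uv).ravel() for n,uv,l in obs])
    s=least_squares(res,x0,loss="soft_l1");return s.x,res(s.x).reshape(-1,2)
E
python3 - <<'E'
from fit import *
T=lambda c:fp(c,4,(165,85)); S=lambda c:fp(c,5,(220,230)); Y=lambda c:fp(c,6,(310,110))
z=.012
obs=[("top",T((146,519)),(-.175,.09,z)),("top",T((402,519)),(-.175,-.09,z)),("top",T((404,98)),(.125,-.09,z)),
("scene",S((391,76)),(-.175,-.09,z)),("scene",S((612,212)),(-.175,.09,z)),("scene",S((305,545)),(.125,.09,z)),("scene",S((75,368)),(.125,-.09,z))]
for sel in ("top","scene",None):
    x,r=fit([o for o in obs if sel in(None,o[0])],0,[.75,.1,0]);print(sel,x,np.abs(r).max(1).round(1))
J=fr(*x)
print("card corners", [(T_) for T_ in [ (ray("top",T((204,383)),.017)), ray("top",T((313,383)),.017)]], J([(-.08,.05,.017),(-.08,-.025,.017)]))
print("knob top ray",ray("top",T((142,388)),.059),ray("scene",S((539,237)),.059),J([-.093,.078,.059]))
z=.018
obs=[("top",Y((82,93)),(.11,.08,z)),("top",Y((548,62)),(-.11,.08,z)),("top",Y((578,398)),(-.11,-.08,z)),("top",Y((106,431)),(.11,-.08,z))]
# yaw~90: tray x->world +y(left), tray y->world -x(down)
obs=[("top",Y((82,93)),(.11,-.08,z)),("top",Y((548,62)),(-.11,-.08,z)),("top",Y((578,398)),(-.11,.08,z)),("top",Y((106,431)),(.11,.08,z))]
x,r=fit(obs,0,[.75,-.2,1.57]);print("tray",x,r.round(1))
im=cv2.imread("pics/scene_raw.png")
F=fr(*x)
for p in proj("scene",F([o[2] for o in obs])): cv2.circle(im,tuple(int(v) for v in p.round()),1,(0,0,255),-1)
crop("",155,200,90,70,8,"pics/tray_s.png",im)
E
```

```text
top [ 0.68350682  0.16797711 -0.02813276] [0.6 0.4 0.5]
scene [ 0.68410467  0.16986062 -0.03290671] [1.1 1.2 1.1 1.1]
None [ 0.68367667  0.16871067 -0.02963865] [1.  0.1 0.5 1.3 0.9 0.7 1.3]
card corners [array([0.60481374, 0.21865723, 0.017     ]), array([0.60246202, 0.14300074, 0.017     ])] [[0.60519352 0.22105945 0.017     ]
 [0.60297095 0.14609239 0.017     ]]
knob top ray [0.59596415 0.25365556 0.059     ] [0.59088024 0.25504141 0.059     ] [[0.593029  0.2494324 0.059    ]]
tray [ 0.67619621 -0.1969482   1.60780423] [[-0.5 -0.1]
 [ 0.2 -0.1]
 [ 0.4  0.2]
 [-0.2  0. ]]
```

View pics/tray_s.png

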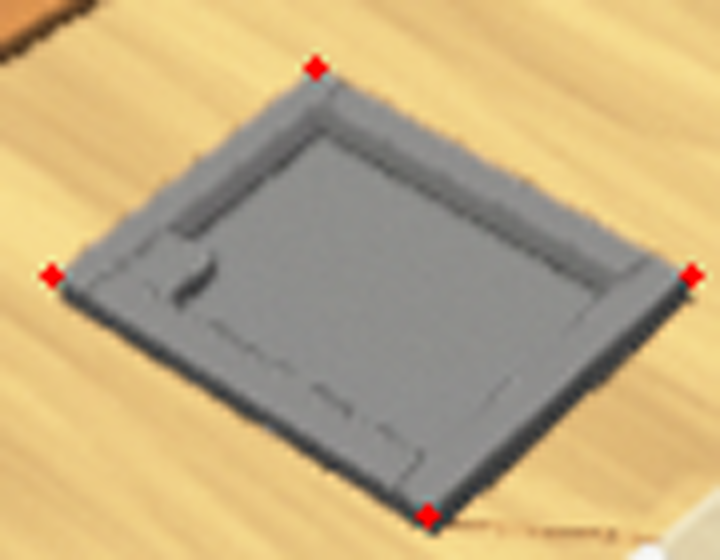

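Fits: the jig is at about (0.6837, 0.1687) with yaw −1.7°. The tray is at about (0.676, −0.197) with yaw 92.1°, and its block is at the far right, which matches the picture.

The moves can't tilt the tool, so I can't lean under the guard. In the notched front part (card x −80..−55) the board is only 75 mm wide. I can grip it there by its edges with the gripper upright, in front of the pane, to slide it. I'll take the heatsink once it's out. The bolt comes first.

```bash
cat >> h.py <<'E'
def to(x,y,z,yaw_deg):
    s=arm.get_state();R=Ro.from_euler("xyz",s["ee_rot"]).as_matrix()
    d=R.T@(np.array([x,y,z])-s["eef_pos"]);yaw=np.arctan2(R[1,0],R[0,0])
    dy=np.degrees(yaw)-yaw_deg; dy=(dy+180)%360-180
    print("shift",d.round(4),"turn",round(dy,2),"| t",round(s["t"],2),"pos",s["eef_pos"].round(4),"rpy",np.degrees(s["ee_rot"]).round(2),"w",round(s["width"],4),"F",s["force"].round(1))
E
python3 -c "
from h import *
to(.593,.251,.20,88.3)"
```

```text
shift [0.7847 0.6344 0.0267] turn 14.81 | t 0.2 pos [ 0.153  -0.6571  0.226 ] rpy [-1.7999e+02 -6.0000e-02  1.0311e+02] w 0.0876 F [ 0.   0.3 -0. ]
```

```bash
python3 -m handwheel '[[[0.06,0.785,0.634,0.02,14.8],[0.06,0.785,0.634,0.02,14.8],[0.06,0.785,0.634,0.02,14.8],[0.06,0.785,0.634,0.02,14.8],[0.06,0.785,0.634,0.02,14.8],[0.06,0.785,0.634,0.02,14.8],[0.06,0.785,0.634,0.02,14.8],[0.06,0.785,0.634,0.02,14.8],[0.06,0.785,0.634,0.02,14.8],[0.06,0.785,0.634,0.02,14.8],[0.06,0.785,0.634,0.02,14.8],[0.06,0.785,0.634,0.02,14.8],[0.06,0.785,0.634,0.02,14.8],[0.06,0.785,0.634,0.02,14.8],[0.06,0.785,0.634,0.02,14.8],[0.06,0.785,0.634,0.02,14.8],[0.06,0.785,0.634,0.02,14.8],[0.06,0.785,0.634,0.02,14.8],[0.06,0.785,0.634,0.02,14.8],[0.06,0.785,0.634,0.02,14.8]]]' 20; python3 -c "
from h import *
to(.593,.251,.20,88.3)"
```

```text
t: 1.87
eef_pos: [0.516, 0.0944, 0.2103]
ee_rot: [-3.142, -0.001, 1.542]
force: [1.4, 0.6, 0.5]
width: 0.0604
shift [0.1587 0.0724 0.0105] turn 0.03 | t 1.87 pos [0.516  0.0944 0.2103] rpy [-1.800e+02 -7.000e-02  8.833e+01] w 0.0604 F [1.4 0.6 0.5]
```

```bash
python3 -m handwheel '[[[0.06,0.158,0.072,0.01,0],[0.06,0.158,0.072,0.01,0],[0.06,0.158,0.072,0.01,0],[0.06,0.158,0.072,0.01,0],[0.06,0.158,0.072,0.01,0],[0.06,0.158,0.072,0.01,0],[0.06,0.158,0.072,0.05,0],[0.06,0.158,0.072,0.09,0],[0.06,0.158,0.072,0.12,0],[0.06,0.158,0.072,0.13,0],[0.06,0.158,0.072,0.13,0],[0.06,0.158,0.072,0.13,0]]]'
python3 - <<'E'
from h import *
to(.593,.251,.034,88.3)
a=grab_frame("scene");b=grab_frame("top")
crop("",250,200,130,110,6,"pics/k_s.png",a);crop("",165,110,110,90,7,"pics/k_t.png",b)
E
```

```text
t: 2.87
eef_pos: [0.5931, 0.2503, 0.0816]
ee_rot: [3.141, -0.001, 1.542]
force: [-0.1, -0.1, 0.8]
width: 0.0601
shift [ 0.0007 -0.0002  0.0476] turn 0.05 | t 2.87 pos [0.5931 0.2503 0.0816] rpy [ 1.7996e+02 -6.0000e-02  8.8350e+01] w 0.0601 F [-0.1 -0.1  0.8]
```

View pics/k_s.png

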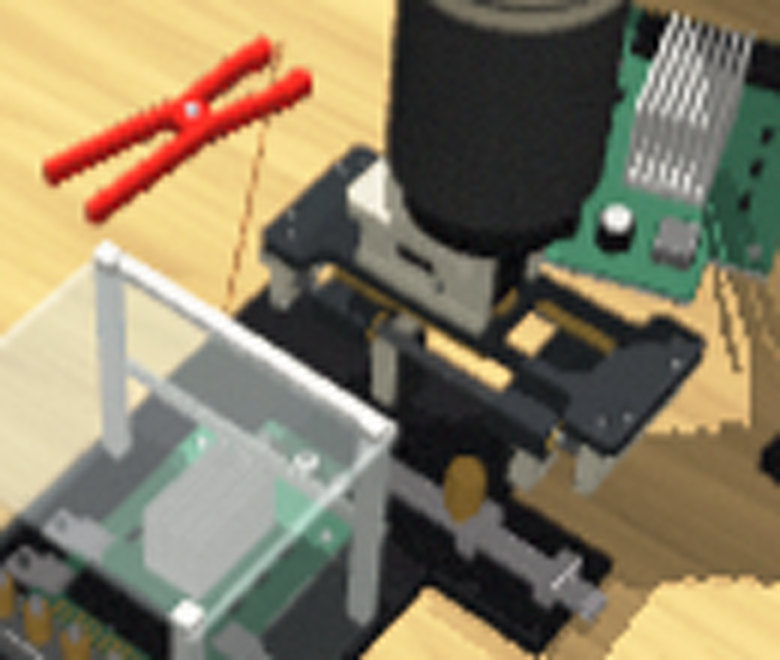

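View pics/k_t.png

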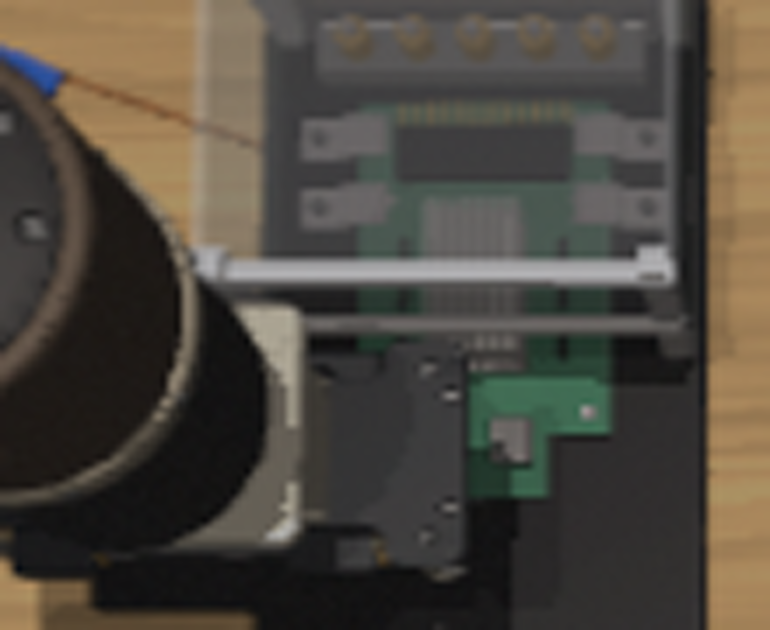

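Run:
```python
from h import *
s=arm.get_state();e=s["eef_pos"]
for dy in(-.065,-.03,0,.03,.065):
    print(dy,(( proj("scene",e+[0,dy,0])-[250,200])*6).round())
print((proj("scene",[[.593,.251,.059],[.593,.251,.03],[.593,.256,.059]])-[250,200])*6)
```

```text
-0.065 [[347. 366.]]
-0.03 [[406. 401.]]
0 [[458. 432.]]
0.03 [[511. 463.]]
0.065 [[574. 500.]]
[[455.02485594 460.63544034]
 [450.72183428 496.01246814]
 [463.62217937 465.76352047]]
```

```bash
python3 -m handwheel '[[[0.06,0.003,0,0.012,0],[0.06,0.003,0,0.024,0],[0.06,0.003,0,0.036,0],[0.06,0.003,0,0.046,0],[0.06,0.003,0,0.046,0],[0.02,0.003,0,0.046,0],[0.0,0.003,0,0.046,0],[0.0,0.003,0,0.046,0],[0.0,0.003,0,0.046,0],[0.0,0.003,0,0.046,0],[0.0,0.003,0,0.046,0]]]' 20
python3 - <<'E'
from h import *
to(.593,.251,.034,88.3)
a=grab_frame("scene")
crop("",250,200,130,110,6,"pics/k_s2.png",a)
E
```

```text
t: 3.88
eef_pos: [0.5944, 0.2544, 0.0375]
ee_rot: [3.138, -0.004, 1.542]
force: [-0.4, 1.4, -1.1]
width: 0.0257
shift [-0.0034 -0.0013  0.0035] turn 0.05 | t 3.88 pos [0.5944 0.2544 0.0375] rpy [179.79  -0.21  88.35] w 0.0257 F [-0.4  1.4 -1.1]
```

View pics/k_s2.png

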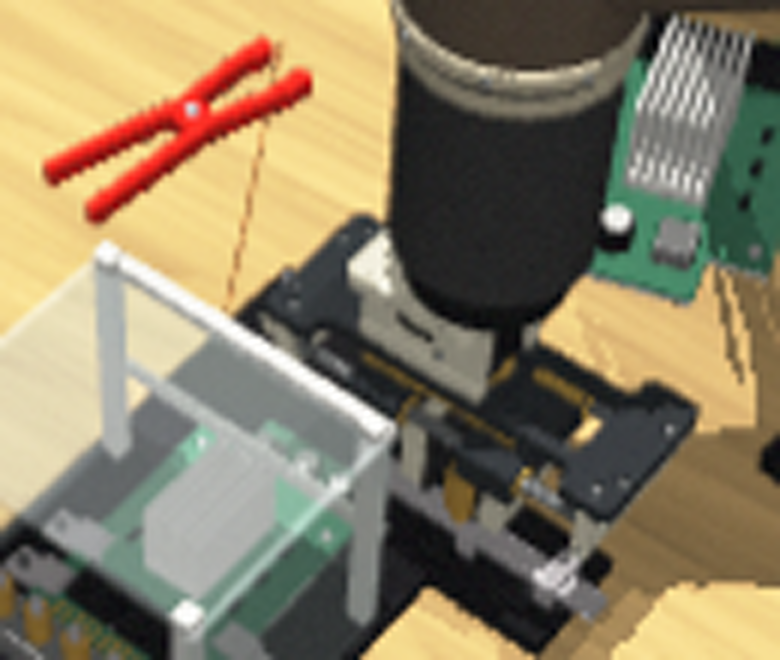

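```bash
python3 -m handwheel '[[[0,0,0,0,0],[0,0,0,0,0],[0,0,0,0,0],[0,0,0,0,0],[0,0,0,0,0],[0,0,0,0,0]]]' 25;  python3 -m handwheel '[[[0,0.005,0,0,0],[0,0.01,0,0,0],[0,0.015,0,0,0],[0,0.02,0,0,0],[0,0.025,0,0,0],[0,0.03,0,0,0],[0,0.035,0,0,0],[0,0.04,0,0,0],[0,0.045,0,0,0],[0,0.05,0,0,0],[0,0.05,0,0,0],[0,0.05,0,0,0]]]'; python3 -c "
from h import *
to(.593,.251,.034,88.3)"
```

```text
t: 4.43
eef_pos: [0.5943, 0.2547, 0.0375]
ee_rot: [3.138, -0.004, 1.542]
force: [-1.5, 2.5, -0.8]
width: 0.0169
t: 5.43
eef_pos: [0.5958, 0.3042, 0.0375]
ee_rot: [3.138, -0.003, 1.542]
force: [3.5, -6.2, -1.8]
width: 0.017
shift [-0.0532 -0.0013  0.0034] turn 0.07 | t 5.43 pos [0.5958 0.3042 0.0375] rpy [ 1.7981e+02 -1.5000e-01  8.8370e+01] w 0.017 F [ 3.5 -6.2 -1.8]
```

```bash
python3 -m handwheel '[[[0,0.002,0,0,0],[0,0.003,0,0,0],[0,0.004,0,0,0],[0,0.004,0,0,0]]]';python3 -m handwheel '[[[0,0.001,0,0,0],[0,0.002,0,0,0],[0,0.002,0,0,0]]]'
```

```text
t: 5.77
eef_pos: [0.5957, 0.3043, 0.0374]
ee_rot: [3.14, 0.003, 1.542]
force: [5.7, -19.5, 2.4]
width: 0.0172
t: 6.02
eef_pos: [0.5957, 0.3042, 0.0374]
ee_rot: [3.142, 0.007, 1.541]
force: [4.9, -12.5, 1.1]
width: 0.0172
```

```bash
python3 -m handwheel '[[[0.045,0,0,0,0],[0.045,0,0,0,0],[0.045,0,0,0,0],[0.045,0,0,0,0],[0.045,0,0,-0.02,0],[0.045,0,0,-0.05,0],[0.06,-0.04,0,-0.09,0],[0.086,-0.08,0,-0.09,0],[0.086,-0.12,0,-0.09,0],[0.086,-0.12,0,-0.09,0]]]'
python3 - <<'E'
from h import *
O=(.684,.1685,np.radians(-1.65))
p=fr(*O)([-.072,.0125,.05])[0];print(p)
to(*p,90-1.65)
a=grab_frame("scene");b=grab_frame("top")
crop("",250,200,130,110,6,"pics/k_s3.png",a);crop("",165,85,130,140,4,"pics/k_t3.png",b)
E
```

```text
t: 6.85
eef_pos: [0.5915, 0.1813, 0.1298]
ee_rot: [3.141, 0.005, 1.539]
force: [-1.3, 1.2, -1.0]
width: 0.0663
[0.61238978 0.18306798 0.05      ]
shift [0.0028 0.0207 0.0798] turn -0.15 | t 6.85 pos [0.5915 0.1813 0.1298] rpy [179.94   0.31  88.2 ] w 0.0663 F [-1.3  1.2 -1. ]
```

View pics/k_s3.png

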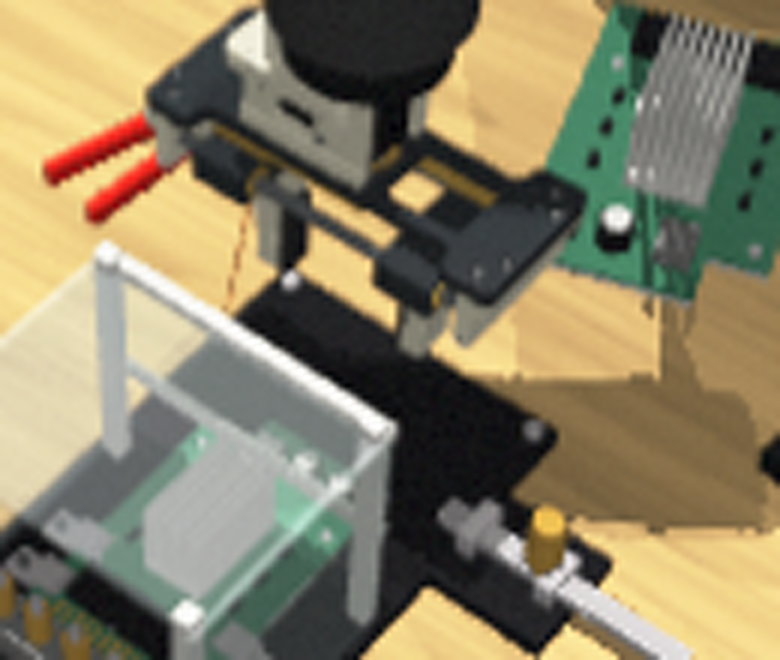

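View pics/k_t3.png

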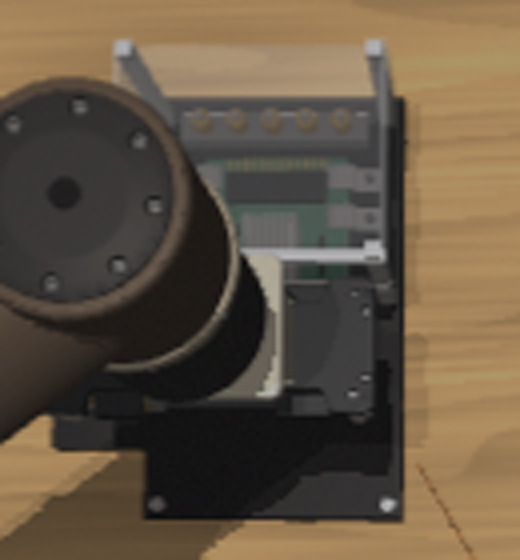

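```bash
python3 -m handwheel '[[[0.082,0.001,0.015,0.02,-0.1],[0.082,0.001,0.015,0.045,-0.1],[0.082,0.001,0.015,0.07,-0.1],[0.082,0.001,0.015,0.085,-0.1],[0.082,0.001,0.015,0.085,-0.1],[0.082,0.001,0.015,0.085,-0.1]]]'
python3 - <<'E'
from h import *
to(.607,.182,.014,90-1.65)
a=grab_frame("scene")
crop("",240,215,120,95,6,"pics/k_s4.png",a)
s=arm.get_state();e=s["eef_pos"]
print(((proj("scene",[e+[0,-.041,0],e+[0,.041,0],e+[0,.062,0]])-[240,215])*6).round())
E
```

```text
t: 7.45
eef_pos: [0.6069, 0.184, 0.0434]
ee_rot: [-3.141, 0.007, 1.542]
force: [0.6, 0.2, -0.0]
width: 0.0821
shift [-0.0018  0.0002  0.0294] turn -0.02 | t 7.45 pos [0.6069 0.184  0.0434] rpy [-179.97    0.37   88.33] w 0.0821 F [ 0.6  0.2 -0. ]
[[320. 301.]
 [453. 381.]
 [488. 403.]]
```

View pics/k_s4.png

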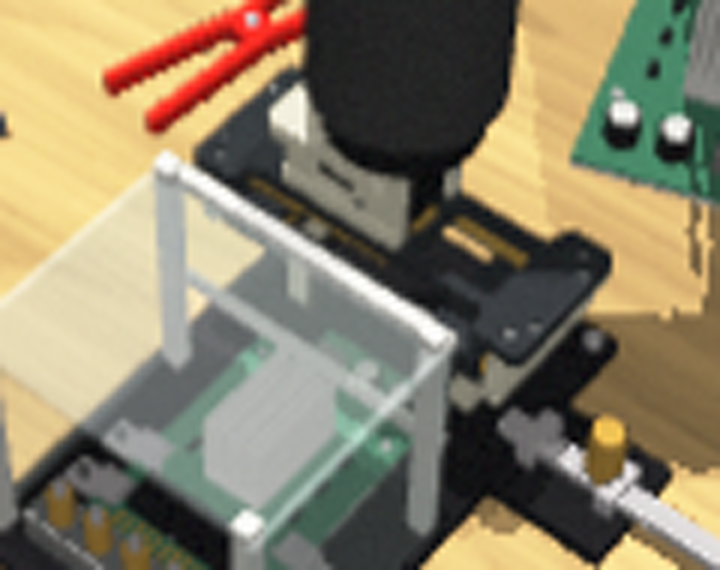

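```bash
python3 -m handwheel '[[[0.082,-0.002,0,0.008,0],[0.082,-0.002,0,0.016,0],[0.082,-0.002,0,0.022,0],[0.082,-0.002,0,0.027,0],[0.082,-0.002,0,0.029,0],[0.082,-0.002,0,0.029,0],[0.082,-0.002,0,0.029,0]]]'
python3 - <<'E'
from h import *
to(.607,.182,.014,90-1.65)
E
```

```text
t: 8.08
eef_pos: [0.6077, 0.1821, 0.0155]
ee_rot: [3.14, 0.006, 1.542]
force: [0.4, -0.4, 0.2]
width: 0.0821
shift [-0.0001 -0.0007  0.0015] turn -0.01 | t 8.08 pos [0.6077 0.1821 0.0155] rpy [179.93   0.32  88.34] w 0.0821 F [ 0.4 -0.4  0.2]
```

```bash
python3 -m handwheel '[[[0.082,0,0,0.001,0],[0.082,0,0,0.002,0],[0.082,0,0,0.002,0]]]' 30; python3 -m handwheel '[[[0.07,0,0,0,0],[0.07,0,0,0,0],[0.07,0,0,0,0],[0.07,0,0,0,0],[0.07,0,0,0,0],[0.07,0,0,0,0]]]'
python3 - <<'E'
from h import *
to(.607,.182,.014,90-1.65)
E
```

```text
t: 8.33
eef_pos: [0.6077, 0.1821, 0.0135]
ee_rot: [3.14, 0.006, 1.542]
force: [-0.3, 0.8, -0.1]
width: 0.082
t: 8.83
eef_pos: [0.6077, 0.1821, 0.0136]
ee_rot: [3.14, 0.006, 1.542]
force: [-0.6, -0.4, 0.5]
width: 0.0737
shift [-0.0002 -0.0007 -0.0004] turn -0.01 | t 8.83 pos [0.6077 0.1821 0.0136] rpy [179.92   0.32  88.34] w 0.0737 F [-0.6 -0.4  0.5]
```

```bash
python3 -m handwheel '[[[0.06,0,-0.003,0,0],[0.06,0,-0.006,0,0],[0.06,0,-0.01,0,0],[0.06,0,-0.01,0,0]]]' 35
python3 - <<'E'
from h import *
to(.607,.182,.014,90-1.65)
a=grab_frame("scene")
crop("",240,215,120,95,6,"pics/k_s5.png",a)
E
```

```text
t: 9.17
eef_pos: [0.5969, 0.1825, 0.0136]
ee_rot: [3.14, 0.005, 1.542]
force: [-0.7, -0.1, -0.2]
width: 0.0734
shift [-0.0002  0.0101 -0.0004] turn -0.01 | t 9.17 pos [0.5969 0.1825 0.0136] rpy [179.94   0.31  88.34] w 0.0734 F [-0.7 -0.1 -0.2]
```

View pics/k_s5.png

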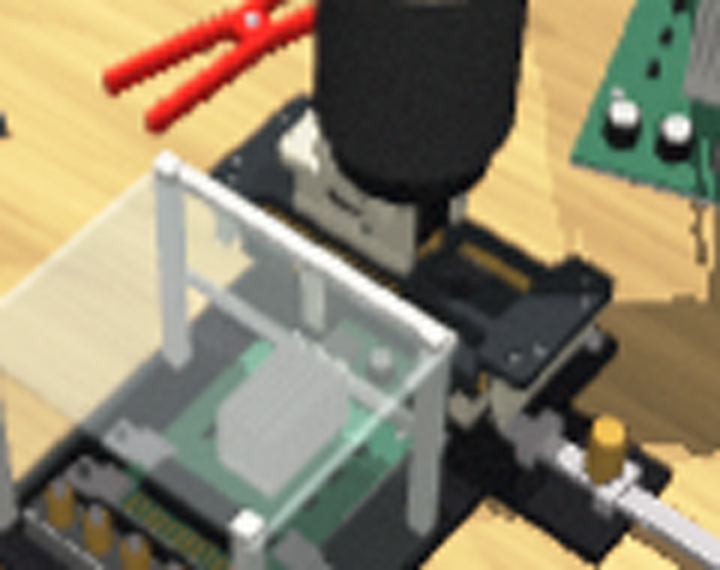

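The card has come with the gripper: the heatsink moved from (270,430) to (283,425) in the crop. The finger is clear of the bolt nose.

```bash
python3 -m handwheel '[[[0.06,0,-0.005,0,0],[0.06,0,-0.01,0,0],[0.06,0,-0.016,0,0],[0.06,0,-0.022,0,0],[0.06,0,-0.028,0,0],[0.06,0,-0.034,0,0],[0.06,0,-0.04,0,0],[0.06,0,-0.045,0,0],[0.06,0,-0.05,0,0],[0.06,0,-0.05,0,0]]]';  python3 - <<'E'
from h import *
to(.607,.182,.014,90-1.65)
a=grab_frame("scene")
crop("",240,215,120,95,6,"pics/k_s6.png",a)
E
```

```text
t: 10.05
eef_pos: [0.5457, 0.1838, 0.0136]
ee_rot: [-3.142, 0.006, 1.542]
force: [-2.1, 1.6, 1.3]
width: 0.0737
shift [-0.      0.0613 -0.0004] turn 0.0 | t 10.05 pos [0.5457 0.1838 0.0136] rpy [-180.      0.33   88.35] w 0.0737 F [-2.1  1.6  1.3]
```

View pics/k_s6.png

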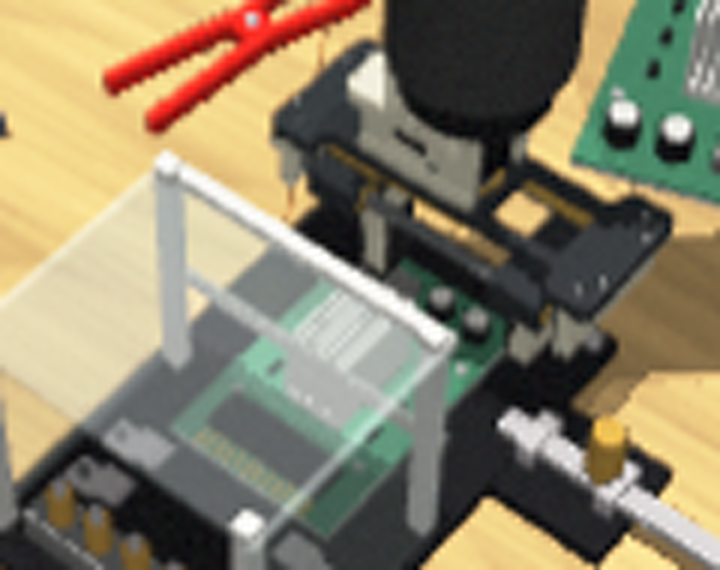

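```bash
python3 -m handwheel '[[[0.06,0,-0.006,0,0],[0.06,0,-0.012,0,0],[0.06,0,-0.018,0,0],[0.06,0,-0.024,0,0],[0.06,0,-0.03,0,0],[0.06,0,-0.036,0,0],[0.06,0,-0.042,0,0],[0.06,0,-0.048,0,0],[0.06,0,-0.053,0,0],[0.06,0,-0.056,0,0],[0.06,0,-0.056,0,0],[0.08,0,-0.056,0,0],[0.086,0,-0.056,0,0],[0.086,0,-0.056,0,0],[0.086,0,-0.056,-0.02,0],[0.086,0,-0.056,-0.05,0],[0.086,0,-0.056,-0.08,0],[0.086,0,-0.056,-0.085,0]]]';  python3 - <<'E'
from h import *
a=grab_frame("scene");b=grab_frame("top")
cv2.imwrite("pics/s7r.png",a);cv2.imwrite("pics/t7r.png",b)
crop("",240,195,130,105,6,"pics/k_s7.png",a);crop("",165,85,140,140,5,"pics/k_t7.png",b)
p=fr(.684,.1685,np.radians(-1.65))([-.118,0,.0395])[0];print(p)
to(*p,90-1.65)
E
```

```text
t: 11.6
eef_pos: [0.4926, 0.1873, 0.1033]
ee_rot: [3.136, 0.002, 1.543]
force: [-0.2, 0.7, 0.6]
width: 0.0859
[0.56604893 0.17189769 0.0395    ]
shift [-0.0124  0.0751  0.0612] turn -0.0 | t 11.7 pos [0.4912 0.1867 0.1004] rpy [179.84   0.19  88.35] w 0.0856 F [ 1.  -0.4 -0.4]
```

View pics/k_s7.png

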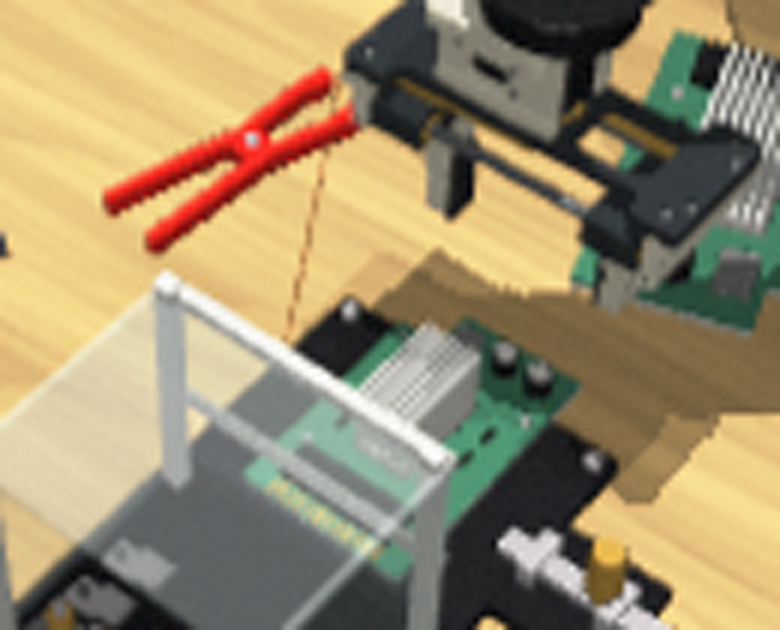

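View pics/k_t7.png

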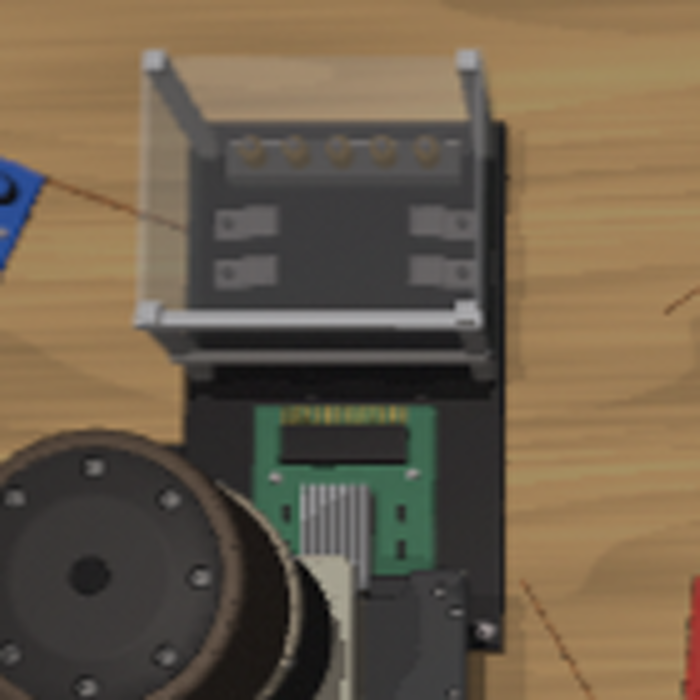

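Run:
```python
from fit import *
T=lambda c:fp(c,5,(165,85)); S=lambda c:fp(c,6,(240,195))
for c in ((256,406),(437,406)): print("back corner",ray("top",T(c),.017))
for c in ((300,485),(369,485)): print("hs back top",ray("top",T(c),.062))
print("front left scene",ray("scene",S((580,383)),.017), "hs top scene pts",ray("scene",S((432,322)),.062),ray("scene",S((481,350)),.062))
to(.565,.172,.0395,90-1.65)
```

```text
back corner [0.64576499 0.21753952 0.017     ]
back corner [0.64259534 0.11676387 0.017     ]
hs back top [0.59351189 0.18751747 0.062     ]
hs back top [0.59236625 0.15060517 0.062     ]
front left scene [0.48451679 0.22171312 0.017     ] hs top scene pts [0.53093828 0.15625368 0.062     ] [0.53099371 0.18688692 0.062     ]
shift [-0.0123  0.0741  0.0612] turn -0.0 | t 11.7 pos [0.4912 0.1867 0.1004] rpy [179.84   0.19  88.35] w 0.0856 F [ 1.  -0.4 -0.4]
```

```bash
python3 -m handwheel '[[[0.064,-0.014,0.025,0,0],[0.064,-0.014,0.05,0,0],[0.064,-0.0145,0.0725,0,0],[0.064,-0.0145,0.0725,0,0],[0.064,-0.0145,0.0725,0.02,0],[0.064,-0.0145,0.0725,0.035,0],[0.064,-0.0145,0.0725,0.05,0],[0.064,-0.0145,0.0725,0.065,0],[0.064,-0.0145,0.0725,0.077,0],[0.064,-0.0145,0.0725,0.077,0],[0.064,-0.0145,0.0725,0.077,0]]]';  python3 - <<'E'
from h import *
a=grab_frame("scene");b=grab_frame("top")
crop("",240,195,130,105,6,"pics/k_s8.png",a)
to(.5635,.17,.022,90-1.65)
E
```

```text
t: 12.62
eef_pos: [0.5623, 0.1691, 0.0221]
ee_rot: [3.142, 0.005, 1.542]
force: [-0.4, -0.8, -0.2]
width: 0.0643
shift [0.0001 0.0001 0.0018] turn 0.01 | t 12.72 pos [0.5634 0.1699 0.0238] rpy [179.84   0.2   88.36] w 0.0639 F [ 0.6 -0.2 -0.6]
```

View pics/k_s8.png

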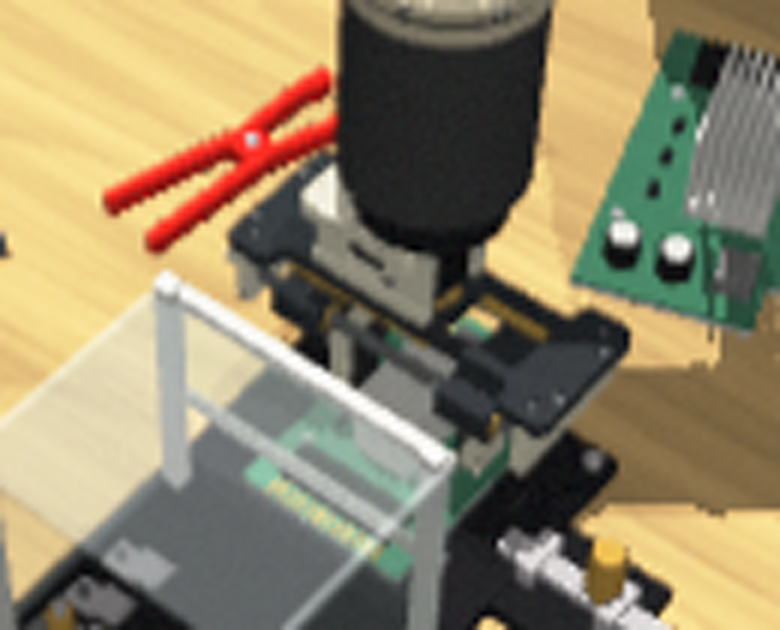

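```bash
python3 -m handwheel '[[[0.02,0,0,0,0],[0.02,0,0,0,0],[0.02,0,0,0,0],[0.02,0,0,0,0],[0.02,0,0,0,0],[0.02,0,0,0,0],[0.02,0,0,0,0],[0.02,0,0,0,0],[0.02,0,0,0,0],[0.02,0,0,0,0]]]' 40; python3 -m handwheel '[[[0.02,0,0,-0.005,0],[0.02,0,0,-0.01,0],[0.02,0,0,-0.02,0],[0.02,0,0,-0.035,0],[0.02,0,0,-0.05,0],[0.02,0,0,-0.07,0],[0.02,0,0,-0.09,0],[0.02,0,0,-0.1,0],[0.02,0,0,-0.1,0],[0.02,0,0,-0.1,0]]]'
python3 - <<'E'
from h import *
a=grab_frame("scene");b=grab_frame("top")
crop("",220,150,160,120,5,"pics/k_s9.png",a)
T=(.6762,-.197,np.radians(92.12))
to(T[0],T[1],.12,92.12+90)
E
```

```text
t: 13.55
eef_pos: [0.5636, 0.17, 0.0241]
ee_rot: [3.138, 0.003, 1.542]
force: [-1.2, 0.1, 5.9]
width: 0.0339
t: 14.38
eef_pos: [0.5631, 0.1704, 0.1243]
ee_rot: [3.138, 0.002, 1.542]
force: [-0.6, 0.5, -3.3]
width: 0.0338
shift [-0.3635  0.1244  0.0044] turn -93.78 | t 14.48 pos [0.5624 0.1699 0.1228] rpy [179.93   0.23  88.34] w 0.0339 F [ 0.   0.7 -3.7]
```

View pics/k_s9.png

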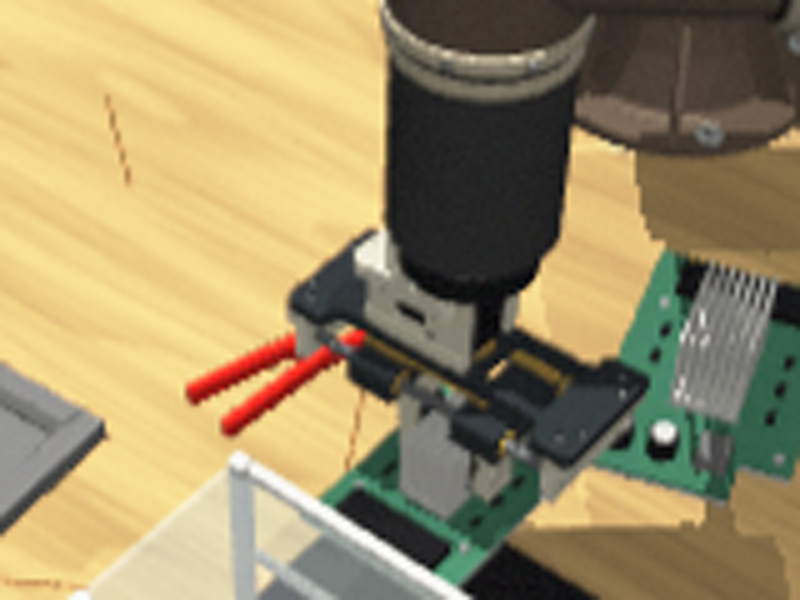

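```bash
python3 -m handwheel '[[[0.02,-0.01,-0.01,0,-4],[0.02,-0.03,-0.02,0,-10],[0.02,-0.055,-0.03,0,-16.5],[0.02,-0.08,-0.03,0,-23],[0.02,-0.11,-0.03,0,-29.5],[0.02,-0.14,-0.03,0,-36],[0.02,-0.17,-0.03,0,-42.5],[0.02,-0.2,-0.01,0,-49],[0.02,-0.225,0.01,0,-55.5],[0.02,-0.25,0.03,0,-62],[0.02,-0.275,0.05,0,-68.5],[0.02,-0.3,0.07,0,-75],[0.02,-0.325,0.09,0,-81.5],[0.02,-0.345,0.11,0,-87],[0.02,-0.358,0.12,0,-91],[0.02,-0.363,0.124,0,-93.8],[0.02,-0.363,0.124,0,-93.8],[0.02,-0.363,0.124,0,-93.8],[0.02,-0.363,0.124,0,-93.8]]]'
python3 - <<'E'
from h import *
a=grab_frame("scene");b=grab_frame("top")
cv2.imwrite("pics/s10r.png",a);cv2.imwrite("pics/t10r.png",b)
crop("",130,150,160,120,5,"pics/k_s10.png",a);crop("",290,80,150,120,5,"pics/k_t10.png",b)
T=(.6762,-.197,np.radians(92.12))
to(T[0],T[1],.12,92.12+90)
E
```

```text
t: 16.07
eef_pos: [0.6749, -0.196, 0.1233]
ee_rot: [-3.138, -0.001, -3.106]
force: [-0.4, -0.4, -2.7]
width: 0.0338
shift [-0.0008 -0.0013  0.0042] turn 0.0 | t 16.17 pos [ 0.6754 -0.1957  0.1242] rpy [-1.7978e+02  3.0000e-02 -1.7788e+02] w 0.0339 F [-0.2  0.1 -2.5]
```

View pics/k_s10.png

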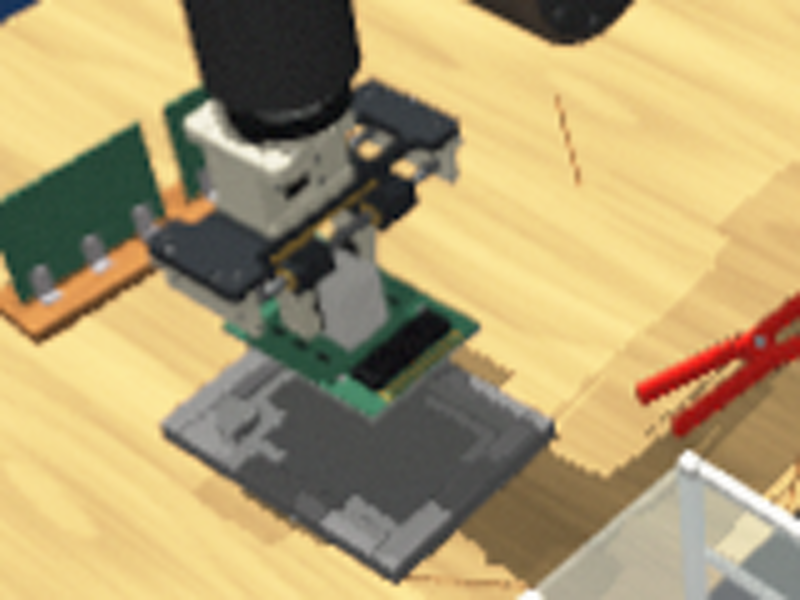

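View pics/k_t10.png

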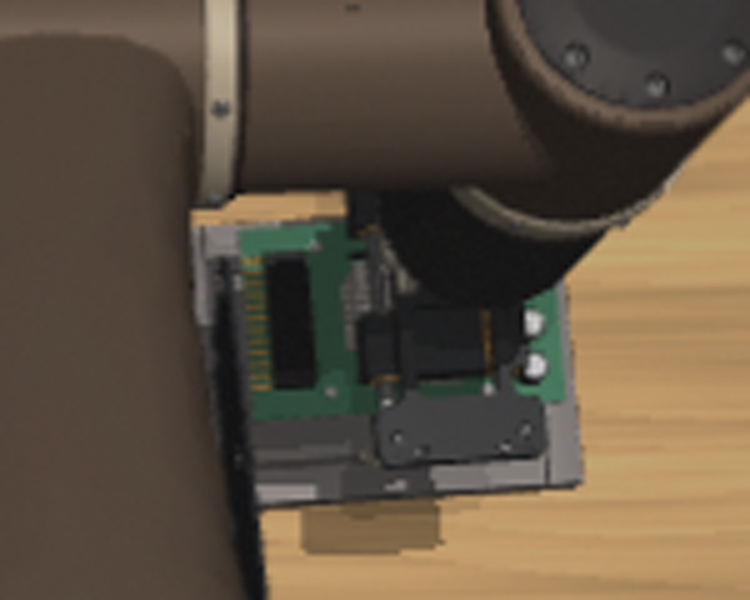

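```bash
python3 - <<'E'
from fit import *
e=arm.get_state()["eef_pos"];print(e)
F=fr(e[0],e[1],np.radians(92.1),0)
L=np.array([(.08,.05,.1165),(.08,-.05,.1165),(-.08,.05,.1165)])
print(((proj("top",F(L))-[290,80]+.5)*5-.5).round(1),"obs ~ (250,418),(238,233),(536,402)")
print(((proj("scene",F(L))-[130,150]+.5)*5-.5).round(1),"obs (478,327),(375,415)")
E
python3 - <<'E'
import cv2
a=cv2.imread('pics/s10r.png')[195:240,170:235];cv2.imwrite('pics/z1.png',cv2.resize(a,None,fx=11,fy=11,interpolation=cv2.INTER_CUBIC))
a=cv2.imread('pics/t10r.png')[115:180,325:410];cv2.imwrite('pics/z2.png',cv2.resize(a,None,fx=9,fy=9,interpolation=cv2.INTER_CUBIC))
E
```

```text
[ 0.67535641 -0.19574011  0.12421868]
[[255.3 419.6]
 [240.2 228.6]
 [567.1 399. ]] obs ~ (250,418),(238,233),(536,402)
[[479.4 322.7]
 [370.2 415.5]
 [302.2 225.9]] obs (478,327),(375,415)
```

View pics/z1.png

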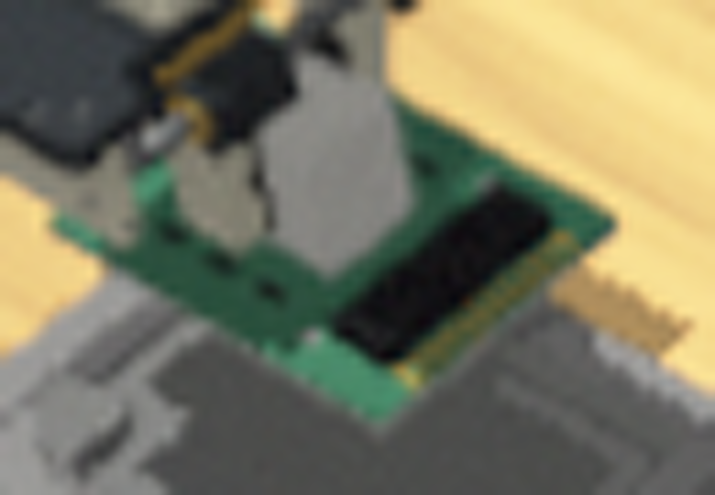

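View pics/z2.png

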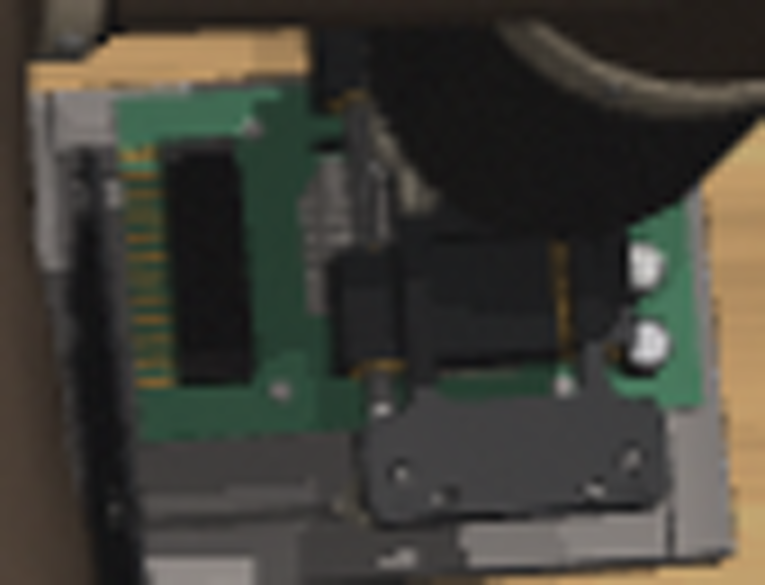

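Run:
```python
from fit import *
T=lambda c:fp(c,9,(325,115)); S=lambda c:fp(c,11,(170,195))
z=.1170
obs=[("top",T((117,100)),(.08,-.05,z)),("top",T((140,438)),(.08,.05,z)),("top",T((703,405)),(-.08,.05,z)),
("scene",S((617,220)),(.08,.05,z)),("scene",S((383,422)),(.08,-.05,z))]
for sel in("top","scene",None):
    x,r=fit([o for o in obs if sel in(None,o[0])],0,[.676,-.197,1.6]);print(sel,x[:2].round(4),np.degrees(x[2]).round(2),r.round(1).tolist())
# tray in scene
```

```text
top [ 0.675  -0.1949] 91.86 [[-0.2, -0.4], [0.1, 0.3], [0.0, 0.1]]
scene [ 0.6769 -0.1933] 92.97 [[0.1, -0.2], [-0.1, 0.2]]
None [ 0.6751 -0.1945] 91.98 [[-0.3, -0.4], [0.1, 0.3], [-0.1, -0.0], [0.2, -0.4], [-0.5, -0.2]]
```

```bash
python3 -m handwheel '[[[0.02,-0.001,-0.002,0.01,0],[0.02,-0.001,-0.002,0.025,0],[0.02,-0.001,-0.002,0.04,0],[0.02,-0.001,-0.002,0.055,0],[0.02,-0.001,-0.002,0.07,0],[0.02,-0.001,-0.002,0.08,0],[0.02,-0.001,-0.002,0.087,0],[0.02,-0.001,-0.002,0.087,0],[0.02,-0.001,-0.002,0.087,0]]]'
python3 - <<'E'
from h import *
a=grab_frame("scene");b=grab_frame("top")
cv2.imwrite("pics/s11r.png",a);cv2.imwrite("pics/t11r.png",b)
crop("",150,190,110,80,7,"pics/k_s11.png",a);crop("",305,95,120,105,6,"pics/k_t11.png",b)
to(.6762,-.197,.0178,92.12+90)
E
```

```text
t: 16.92
eef_pos: [0.6766, -0.198, 0.0372]
ee_rot: [-3.138, 0.0, -3.104]
force: [-0.3, 1.0, -3.4]
width: 0.0338
shift [0.001  0.0012 0.0204] turn 0.01 | t 17.02 pos [ 0.6772 -0.1981  0.0382] rpy [-1.7976e+02  1.2000e-01 -1.7787e+02] w 0.0336 F [ 0.3 -0.3 -2.7]
```

View pics/k_s11.png

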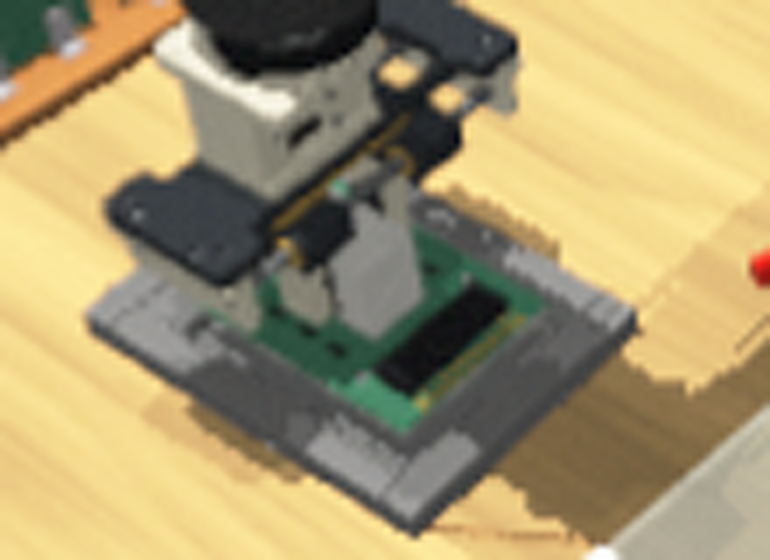

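View pics/k_t11.png

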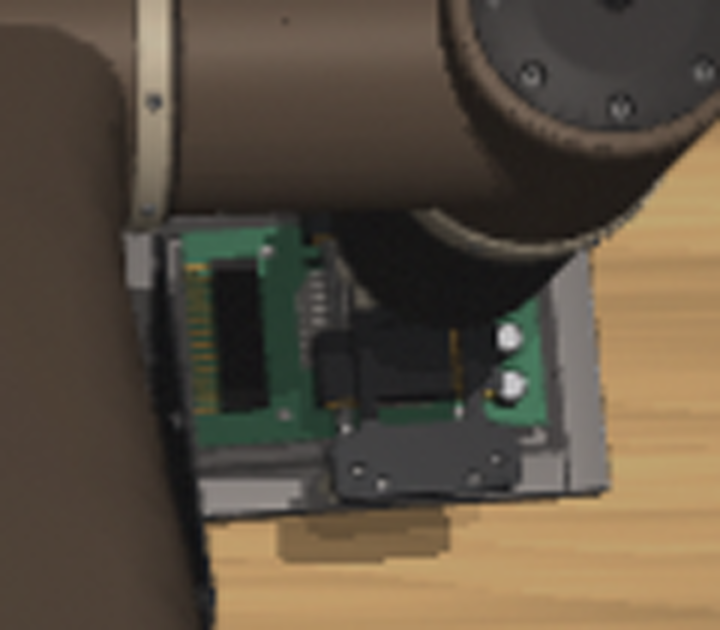

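Run:
```python
from fit import *
T=lambda c:fp(c,6,(305,95)); S=lambda c:fp(c,7,(150,190))
z=.0314
obs=[("top",T((180,235)),(.08,-.05,z)),("top",T((199,446)),(.08,.05,z)),("top",T((548,421)),(-.08,.05,z)),
("scene",S((545,302)),(.08,.05,z)),("scene",S((404,430)),(.08,-.05,z))]
for sel in("top","scene",None):
    x,r=fit([o for o in obs if sel in(None,o[0])],0,[.676,-.197,1.6]);print(sel,x[:2].round(4),np.degrees(x[2]).round(2),r.round(1).tolist())
z=.018
obs=[("scene",S((633,325)),(.11,.08,z)),("scene",S((412,524)),(.11,-.08,z)),("scene",S((90,318)),(-.11,-.08,z))]
x,r=fit(obs,0,[.676,-.197,1.6]);print("tray scene",x,r.round(1).tolist())
```

```text
top [ 0.6769 -0.1969] 92.69 [[0.0, -0.2], [0.0, 0.2], [-0.1, -0.0]]
scene [ 0.6783 -0.1962] 93.01 [[0.1, -0.2], [-0.1, 0.2]]
None [ 0.6771 -0.1968] 92.66 [[0.0, -0.3], [-0.0, 0.2], [-0.1, -0.1], [0.2, -0.4], [-0.2, -0.1]]
tray scene [ 0.67872775 -0.19057236  1.59369671] [[1.6, -0.7], [-0.2, 0.9], [-0.8, -0.3]]
```

```bash
python3 -m handwheel '[[[0.02,0.001,0,0.004,0],[0.02,0.001,0,0.008,0],[0.02,0.001,0,0.012,0],[0.02,0.001,0,0.015,0],[0.02,0.001,0,0.017,0],[0.02,0.001,0,0.0185,0],[0.02,0.001,0,0.0185,0],[0.02,0.001,0,0.0185,0]]]'; python3 -c "
from h import *
to(.6762,-.197,.0178,92.12+90)"
```

```text
t: 17.68
eef_pos: [0.6762, -0.1982, 0.0196]
ee_rot: [-3.137, 0.002, -3.104]
force: [-0.0, -1.0, -3.5]
width: 0.0334
shift [-0.      0.0012  0.0018] turn 0.02 | t 17.68 pos [ 0.6762 -0.1982  0.0196] rpy [-1.7976e+02  1.0000e-01 -1.7786e+02] w 0.0334 F [-0.  -1.  -3.5]
```

```bash
python3 -m handwheel '[[[0.02,0,0,0.0007,0],[0.02,0,0,0.0014,0],[0.02,0,0,0.002,0],[0.02,0,0,0.002,0]]]'; python3 -c "
from h import *
to(.6762,-.197,.0178,92.12+90)"
```

```text
t: 18.02
eef_pos: [0.6766, -0.1983, 0.0184]
ee_rot: [-3.137, 0.003, -3.104]
force: [-1.5, 0.1, 2.6]
width: 0.0336
shift [0.0003 0.0013 0.0006] turn 0.03 | t 18.02 pos [ 0.6766 -0.1983  0.0184] rpy [-1.7974e+02  1.5000e-01 -1.7785e+02] w 0.0336 F [-1.5  0.1  2.6]
```

Contact came at the expected height, so the card is down on the floor. Releasing it now.

```bash
python3 -m handwheel '[[[0.045,0,0,0,0],[0.06,0,0,0,0],[0.06,0,0,0,0],[0.06,0,0,0,0],[0.06,0,0,0,0],[0.06,0,0,-0.01,0],[0.06,0,0,-0.03,0],[0.06,0,0,-0.06,0],[0.06,0,0,-0.1,0],[0.06,0,0,-0.14,0],[0.06,0.06,-0.1,-0.17,0],[0.06,0.1,-0.13,-0.17,0],[0.06,0.14,-0.16,-0.17,0],[0.06,0.17,-0.19,-0.17,0],[0.06,0.2,-0.2,-0.17,0],[0.06,0.2,-0.2,-0.17,0],[0.06,0.2,-0.2,-0.17,0]]]'
python3 - <<'E'
from h import *
a=grab_frame("scene");b=grab_frame("top")
cv2.imwrite("pics/s12r.png",a);cv2.imwrite("pics/t12r.png",b)
crop("",150,190,110,80,7,"pics/k_s12.png",a);crop("",305,95,120,105,6,"pics/k_t12.png",b)
cv2.imwrite("pics/s12.png",cv2.resize(a,(784,588)))
E
```

```text
t: 19.43
eef_pos: [0.4817, -0.4062, 0.19]
ee_rot: [-3.137, 0.003, -3.104]
force: [0.4, 0.0, 0.2]
width: 0.0601
```

View pics/k_s12.png

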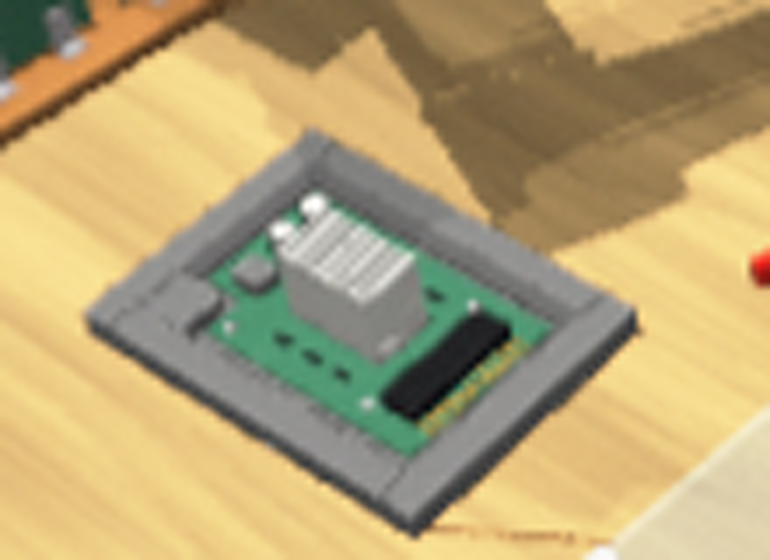

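View pics/k_t12.png

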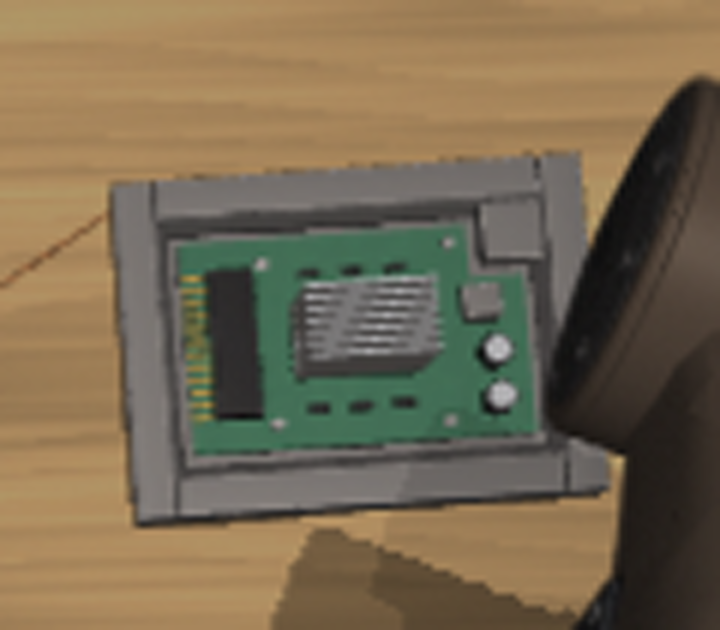

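View pics/s12.png

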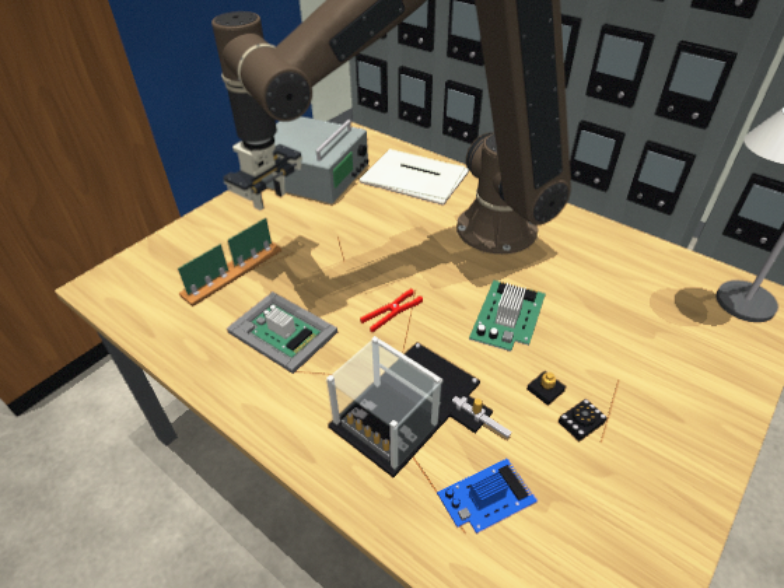

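Run:
```python
from fit import *
T=lambda c:fp(c,6,(305,95))
z=.011
obs=[("top",T((171,241)),(.08,-.05,z)),("top",T((194,454)),(.08,.05,z)),("top",T((543,433)),(-.08,.05,z))]
x,r=fit(obs,0,[.676,-.197,1.6]);print("card",x,r.round(1).tolist())
z=.018
obs=[("top",T((112,185)),(.11,-.08,z)),("top",T((580,155)),(-.11,-.08,z)),("top",T((608,490)),(-.11,.08,z)),("top",T((138,523)),(.11,.08,z))]
y,r=fit(obs,0,[.676,-.197,1.6]);print("tray",y,r.round(1).tolist())
d=x[:2]-y[:2];c,s=np.cos(y[2]),np.sin(y[2]);print("in tray",c*d[0]+s*d[1],-s*d[0]+c*d[1],np.degrees(x[2]-y[2]))
print(arm.get_state()["force"],arm.get_state()["t"])
```

```text
card [ 0.67690452 -0.19717063  1.60943323] [[1.0, 0.4], [-0.0, 0.0], [-1.0, -0.4]]
tray [ 0.67512067 -0.19740615  1.60713386] [[-0.3, -0.1], [0.1, -0.2], [0.6, 0.3], [-0.3, 0.0]]
in tray 0.0001705535218176112 -0.0017912334182341098 0.13174430178825905
[1.27144066 0.28248426 0.53993466] 19.5333
```

The card sits within 2 mm of centre, its notch is at the block, the bolt is drawn and the bystanders look unmoved. I'm handing in.

```bash
python3 -c "
from station import arm
print(arm.job_done())"
```

```text
the job is handed in; nothing more can be done
None
```

The card is out of the jig and in the tray, and I handed the job in at about 19.5 s of the 72 s. No verdict is reported.

**What I did:**
- **Bolt:** I gripped the knob and drew the bolt to its end stop, where the force rose to about 20 N. I left it drawn.
- **Slide:** The moves can't tilt the tool, so I couldn't lean 40° under the guard as suggested. I gripped the card's 75 mm wide notched front across its edges, with the gripper upright in front of the pane. I then slid it about 117 mm forward, flat on the base.
- **Lift and lay:** I took the card by the heatsink, lifted it, turned it about 94° and lowered it until it touched. Then I let go and moved clear.

**Last checks:**
- **Position:** From the top picture, the card is about 0.2 mm (x) and −1.8 mm (y) from the tray centre and turned 0.1°, with residuals up to 1 pixel. The notch is beside the corner block.
- **Height:** Contact came at the height expected for a bedded card. I did not measure height or level again after release, but the card looks flat in both pictures.
- **Surroundings:** The bolt is drawn. The relay base, test terminal and fuse puller look unmoved by eye, but I did not measure them.
- **Disagreement:** One tray fit from the scene camera put the tray up to 6 mm off in y. Its corner picks were poor (residuals up to 1.6 pixels), so I used the top-camera fit.

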